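# Cover a drain pipe in the leak-test rig and hold the keeper home behind the lip

## Task

Get the pipe in the leak-test rig ready for its pressure test: set the cover that fits it onto the pipe's rim so that it sits seated and level, and let go of it. Then take the steel keeper out of the wooden block, push its blade down behind the steel lip beside the pipe, with its toe over the cover, until it is fully home against the spring and the toe presses on the cover, and finish while still holding it pressed there. Leave the other loose things on the bench where they are.

Things in the scene. Friction and masses are not known exactly. Their poses are not given: they have to be found in the camera images.
- pipe_rim (a point): Centre of the mouth of the short upright grey pipe fixed in the test rig, 90 mm above the bench. Open bore 82 mm across, outer collar 98 mm across. The rig is a dark steel base plate (130 x 190 x 10 mm) with the pipe and a steel pocket; it does not move. Axes are the rig's: z up, y from the pipe's axis horizontally towards the pocket.
- pocket_mouth (a point): Centre of the open top of the rig's steel pocket, 65 mm from the pipe's axis along the rig's +y, 88 mm above the bench. The lip (4 mm steel) is its wall on the pipe side, a like plate its back wall; inside it is 16 mm wide (y) and 42 mm long (x). 20 mm below the mouth is the top of a spring plunger. Axes as the rig's.
- plunger (a joint): How far the spring plunger in the pocket is pushed down, m: 0 free, stop at 0.016. It starts to move at about 3 N and takes about 10 N at 0.010, which is where it stands when the keeper's toe lies on the seated cover; let go, it lifts the keeper again.
- cover: The cover that fits: a round grey plastic disc (flange 92 mm across, 8 mm thick) with a spigot below it (74 mm across, 12 mm deep, tapering to 62 mm) that drops into the pipe's bore, and an upright round knob on top. Origin at the centre of the flange's underside, which rests on the rim; 12 mm above the bench at the start. z is its axis, upwards. About 160 g.
- cover_knob (a point): Middle of the cover's knob, half-way up it: the knob is 26 mm across and 36 mm tall, standing on the flange's top; this point is 18 mm above the flange's top and 26 mm above the flange's underside.
- keeper: T-shaped steel clamp piece standing in the block's slot, 220 g. Blade 36 wide (x), 12 thick (y), 40 mm down to a round foot; on it a plate 8 thick, 36 wide, reaching 43 mm to -y (the toe) and 14 to +y. Origin on the blade's centre line, level with the plate's underside; z up. Home: axes as the rig's, toe towards the knob, its underside on the cover's top (8 mm over the rim).
- keeper_tab (a point): Middle of the keeper's upright grip tab: 14 mm thick (along the keeper's y), 30 mm wide (x), 46 mm tall; this point is 25 mm above the plate's top, 33 mm above the keeper's origin and 73 mm above the foot. Axes as the keeper's.
- keeper_foot (a point): Lowest point of the keeper's blade, middle of its rounded foot, 40 mm below the keeper's origin.
- block: Wooden parking block, fixed, 75 x 110 x 60 mm (x, y, z), origin at the centre of its underside. A slot 43 x 17 mm goes down through it, 20 mm to +y of its middle; the keeper's blade stands in it and its toe and plate rest on the block's top.
- small_cover: A smaller cover of the same form that does not fit (flange 68 mm across, spigot 52 mm, same knob); origin at the centre of its flange's underside. To be left alone.
- coupling: Loose grey pipe coupling standing on end, 64 mm across, 55 mm tall; origin at the centre of its underside. To be left alone.
- jar: Loose white jar, 56 mm across, 75 mm tall; origin at the centre of its underside. To be left alone.
- wrench: Loose steel wrench lying on the bench, along its x axis. To be left alone.
- tee: Loose grey pipe tee standing on end, 56 mm across, 100 mm tall, its branch reaching 70 mm to +y; origin at the centre of its underside. To be left alone.
- gauge: Loose black tape-measure-like box, 45 x 60 x 22 mm; origin at the centre of its underside. To be left alone.
There are look-alikes about, which are no part of the job. Leave any blue or orange look-alike of the part that bears pipe_rim alone. Leave any turquoise look-alike of the keeper alone.

How it is judged:
On the way:
1. the fitting cover sits seated and level on the pipe's rim, let go (horizontal distance between cover and pipe_rim below 0.006 m and z of cover in the frame of pipe_rim between -0.003 and 0.003 m and angle between cover's own z axis and vertical below 0.04 rad and contact force between the fingers and cover below 0.1 N and linear speed of cover below 0.02 m/s), for 0.2 s.
At the end, for the whole second after the job is handed in: Cover on the rim within 6 mm of centre, 3 mm of height, 0.04 rad of level, not touched by the robot; keeper in the pocket within 8 mm, upright to 0.09 and turned right to 0.25 rad, plunger down over 8 mm with over 3 N, toe on cover over 1.5 N, fingers still on the keeper, at rest (horizontal distance between cover and pipe_rim below 0.006 m and z of cover in the frame of pipe_rim between -0.003 and 0.003 m and angle between cover's own z axis and vertical below 0.04 rad and horizontal distance between keeper_foot and pocket_mouth below 0.008 m and angle between the y axis of keeper and the y axis of pipe_rim, either way round below 0.25 rad and angle between keeper's own z axis and vertical below 0.09 rad and value of joint plunger above 0.008 m and contact force between keeper and plunger above 3 N and contact force between keeper and cover above 1.5 N and contact force between the fingers and keeper above 2 N and contact force between each of the arm, the fingers and cover below 0.1 N and linear speed of keeper below 0.02 m/s); the arm keeps its last pose, push and grip.
It fails at once if one of the other loose things was moved by more than 30 mm (distance of any of small_cover, coupling, jar, wrench, tee, gauge from where it was at the start of the episode above 0.03 m).
It also fails if it takes over 58 s, if anything falls off the work surface, if the arm or the gripper's body presses on something with over 40 N, if the wrist force passes 120 N, or if a joint passes its speed limit or range.

## Robot

A 6-joint arm with a two-finger parallel gripper is mounted at the origin on the work surface. World frame = base frame: x ahead of the robot, y to its left, z up, the work surface at z = 0. Lengths are in m, angles in rad, forces in N, time in s.
With the tool pointing down it reaches from about 0.325 to 1 m from the base axis. Payload 5.1 kg.
Tool frame: the origin (TCP) lies at the centre of the arm's flange, where the gripper is bolted on; the fingertips stand ahead of it and the grasp point (between the pads) lies 155 mm ahead of it (tip_reach is the z of the fingertips in the tool frame, in m); z points along the fingers, y is the direction in which the jaws open and shut (so a half turn about z gives the same grasp; the last joint's range is limited). The gripper opens to 85 mm and grips with 20 to 120 N. Pads are 22 mm wide; open, the fingers measure 114 mm over their backs; the gripper's body (76 mm by 85 mm) begins 54 mm behind the grasp point. The pads swing forward as they close: fully open they stand 13 mm farther back than shut.
Start: joints at [-1.282, 0.124, 1.65, -0, 1.367, -0.083], TCP at [0.236, -0.606, 0.405] pointing down, gripper open.
Joint ranges: [-2.61, 2.61], [-1.02, 2.33], [0.03, 2.71], [-1.35, 4.49], [0.32, 2.68], [-2.91, 2.91]. Speed limits (rad/s): [2.57, 2.57, 3.14, 3.14, 3.14, 3.14].

## Interface

Orientations are given as a unit quaternion [x, y, z, w].
In Python, from station import observe, read_camera, calibration, finish_job, look_for, spot_point, tip_reach gives the robot as it stands.
- The arm moves only by the shell command python3 -m jog 'ROWS' [OPENING] [FORCE]. ROWS is JSON, a list of rows, each an object with "delta_pos": the shift along the tool's x, y, z in cm, a list of three; "rotation": the turn, a rotation vector about the tool's x, y, z in degrees, a list of three. In form: [{"delta_pos": [x, y, z], "rotation": [ax, ay, az]}, ...]. A call has 1 to 12 rows; each row shifts and turns the commanded pose from where the row before left it, along the tool's axes as they then stand; what a row does not reach is not made up. A row lasts 1/10 s, in which the tool goes at most 50 mm and 8.59 degrees, less where a joint would pass 70% of its speed; a pose out of reach is approached as far as the arm can. A call with a gripper value outside its range is refused whole. OPENING is the gripper command: -1 is fully open, 1 is shut, values between are in proportion, set as the call begins (- or left out, the last holds). The fingers move at their own pace and stop on an object; FORCE is the grip in N (left out, the last holds). Time passes only in rows, so rows that do not move let the fingers close. It gives the time, the measured TCP pose, the force and the opening at its end, in the units of the state.
- observe(): the state, without advancing time (a new reading comes with each control period).
- read_camera(name): name is "scene" or "top" or "wrist"; returns the picture (384x512x3 uint8, red, green, blue); there is no depth.
- calibration(name): a dict with "mtx" (3x3 intrinsics, pixels), "R" (3x3) and "t" (3): a world point X has camera coordinates R X + t; the wrist camera has in their place "mount" (4x4, takes a point from camera to tool coordinates, whose origin is the TCP and whose axes are the flange's). Camera axes: x right, y down, z forward; pixel columns grow to the right and rows downward; lengths in m; the calibration is good to about 2 mm. A picture is of the moment at which its call begins: read the wrist's pose just before it. calibration takes no time and is no camera call.
- finish_job(): hands the job in, once; it reports no verdict.
Trained networks look in the newest picture that a camera, given by its name, has taken for a name from the list of things; names that differ only in an ending like _2 or _b are one class to them, and where a whole thing is asked for, a point or a joint stands for the part that bears it (a point fixed in the world has none). Each returns a list of dicts, best first, with "confidence" (0 to 1); they miss things now and then, are a little off and sometimes report something else, mostly with a low value. They report only what shows in the picture. A call takes as long as a camera call. They do not tell look-alikes from the thing itself.
- look_for(camera, target): "extent" ([left, top, right, bottom] in pixels, round what is visible of it).
- spot_point(camera, target): "location" ([column, row] in pixels: a listed point, or the origin of a listed thing).
The state is a dict: "clock": time; "joints": joint angles; "joint_velocities": joint speeds; "effort": joint torques, N m; "position": TCP position; "tool_rot": TCP orientation; "contact_force": force on the tool from outside, world axes, zero at the start; "moment": the same for the moment, N m; "grip_width": finger opening in m.
Only numpy, scipy, OpenCV 4.12 (cv2) and the standard library are available. Lean on these libraries where they do the work, as an engineer would, in place of code of your own. Each camera call takes 0.05 s, during which the arm holds its last target. There are 200 camera calls.

## Working session

There is one attempt and no reset: what is moved stays moved. The work goes in short steps, Python scripts to look and compute and a shell command to move; the robot and the scene stay as the last step left them, time stands still between calls to the robot, and variables do not carry over. Pictures are saved under pics/ and viewed, about 8 in all and at most 12, crops included, and the job is handed in when it is done.

```bash
mkdir -p pics; ls
cat > h.py <<'E'
import numpy as np, cv2
from scipy.spatial.transform import Rotation as R
from station import observe, read_camera, calibration, finish_job, look_for, spot_point, tip_reach
def save(n,im): cv2.imwrite(f'pics/{n}.png',im[:,:,::-1])
def cam(name):
    c=calibration(name)
    if name=='wrist':
        s=observe(); T=np.eye(4); T[:3,:3]=R.from_quat(s['tool_rot']).as_matrix(); T[:3,3]=s['position']
        W=np.linalg.inv(T@np.array(c['mount'])); return np.array(c['mtx']),W[:3,:3],W[:3,3]
    return np.array(c['mtx']),np.array(c['R']),np.array(c['t'])
def proj(c,X):
    p=c[1]@np.array(X,float)+c[2]; p=c[0]@p; return p[:2]/p[2]
def ray(c,uv,z):
    d=c[1].T@np.linalg.inv(c[0])@np.array([uv[0],uv[1],1.]); o=-c[1].T@c[2]
    return o+d*(z-o[2])/d[2]
def tri(cs,uvs):
    A=[];b=[]
    for c,uv in zip(cs,uvs):
        d=c[1].T@np.linalg.inv(c[0])@np.array([uv[0],uv[1],1.]);d/=np.linalg.norm(d);o=-c[1].T@c[2]
        P=np.eye(3)-np.outer(d,d);A.append(P);b.append(P@o)
    x=np.linalg.lstsq(np.vstack(A),np.hstack(b),rcond=None)[0]
    return x
E
python3 - <<'E'
from h import *
s=observe();print(s,tip_reach if not callable(tip_reach) else tip_reach())
ims={}
for n in['scene','top']:
    ims[n]=read_camera(n);c=cam(n)
    cv2.imwrite(f'pics/{n}0.png',cv2.resize(ims[n][:,:,::-1],(800,600),interpolation=cv2.INTER_CUBIC))
    print(n,'cam at',(-c[1].T@c[2]).round(3))
    for t,z in[('pipe_rim',.09),('pocket_mouth',.088),('cover',.012),('cover_knob',.038),('keeper_tab',.093),('keeper',.06),('block',0),('small_cover',.012)]:
        for d in spot_point(n,t)[:4]: print(t,np.round(d['location'],1),round(d['confidence'],2),ray(c,d['location'],z).round(3))
E
```

```text
pics
{'clock': 0.0, 'joints': array([-1.28160515e+00,  1.24501516e-01,  1.65169138e+00,  1.36397339e-05,
        1.36749737e+00, -8.25860812e-02]), 'joint_velocities': array([-1.35229071e-03, -9.00463602e-04, -7.89214803e-05, -1.39278358e-03,
       -1.60810967e-03,  2.34763178e-04]), 'effort': array([-2.59414577e-03, -4.23608816e+01, -3.65454841e+01, -2.36588958e-04,
        6.95234208e-03,  1.64585828e-05]), 'position': array([ 0.23603626, -0.6053553 ,  0.40344469]), 'tool_rot': array([ 9.82772118e-01,  1.84818465e-01, -1.01509601e-04, -1.04390573e-03]), 'contact_force': array([-0.16399947,  0.65863863, -0.5622196 ]), 'moment': array([ 0.01643042, -0.00858486, -0.00299024]), 'grip_width': 0.08542976308623346} 0.1734
scene cam at [1.257 0.117 0.56 ]
pipe_rim [179.1 149.1] 0.77 [ 0.312 -0.164  0.09 ]
pipe_rim [230.8 193.1] 0.75 [0.535 0.016 0.09 ]
pipe_rim [264.9 153.9] 0.71 [0.319 0.089 0.09 ]
pipe_rim [ 75.2 257.1] 0.33 [ 0.778 -0.244  0.09 ]
pocket_mouth [258.2 204.6] 0.84 [0.575 0.085 0.088]
pocket_mouth [288.8 158.4] 0.67 [0.337 0.158 0.088]
pocket_mouth [202. 151.] 0.56 [ 0.314
[... 660 characters left out ...]
95 -0.17   0.09 ]
pocket_mouth [330.5 268.6] 0.76 [ 0.322 -0.111  0.088]
pocket_mouth [258. 183.] 0.68 [0.564 0.082 0.088]
pocket_mouth [233.9 264.5] 0.63 [0.339 0.153 0.088]
cover [396.7 220.1] 0.83 [ 0.454 -0.329  0.012]
cover [172.6 218.4] 0.37 [0.475 0.343 0.012]
cover_knob [404.  215.7] 0.93 [ 0.465 -0.341  0.038]
keeper_tab [165.7 214.2] 0.8 [0.482 0.342 0.093]
keeper_tab [132.7 221. ] 0.71 [0.465 0.434 0.093]
keeper [171.4 217.5] 0.61 [0.475 0.334 0.06 ]
keeper [128.8 231.4] 0.53 [0.438 0.456 0.06 ]
keeper [282.  186.8] 0.3 [0.556 0.013 0.06 ]
block [184.4 216.9] 0.78 [0.48 0.31 0.  ]
block [397.8 183.1] 0.32 [ 0.567 -0.345  0.   ]
small_cover [394.1 184.5] 0.58 [ 0.561 -0.329  0.012]
```

View pics/top0.png

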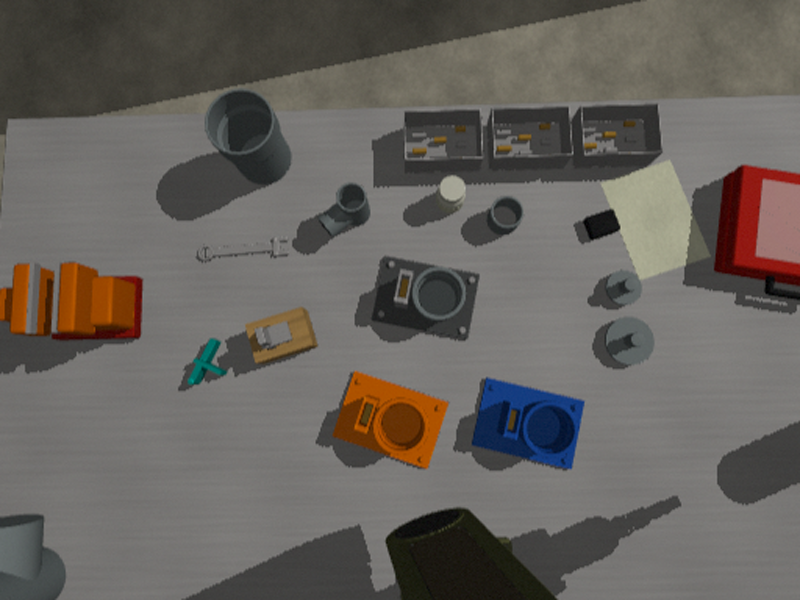

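View pics/scene0.png

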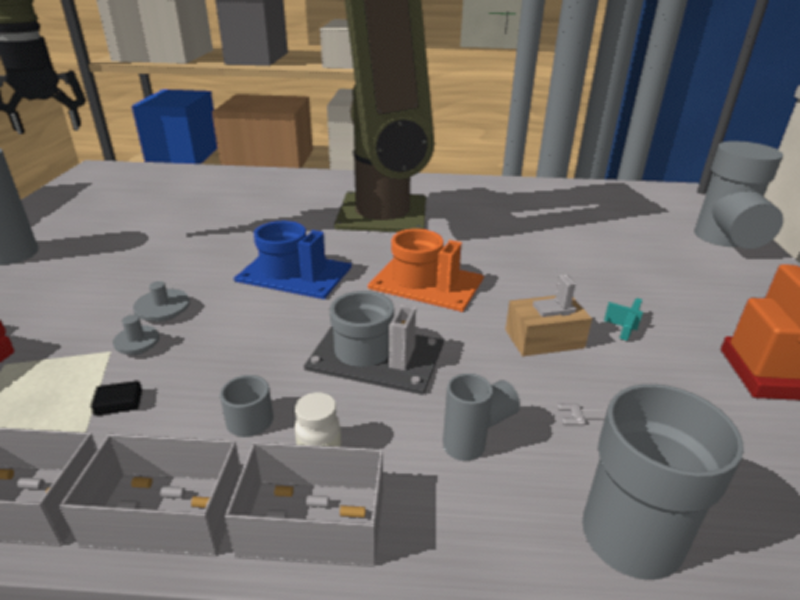

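The top view shows the grey steel rig at about (428,297), with blue (530,422) and orange (390,418) look-alikes. The big cover is at (627,342) and the small cover at (621,288). The real keeper is in the block at (275,335), with the turquoise fake at (206,362). The scene view agrees with all of this.

```bash
cat >> h.py <<'E'
def todelta(target):
    s=observe(); M=R.from_quat(s['tool_rot']).as_matrix()
    return (M.T@(np.array(target)-s['position'])*100).round(2)
def yaw(s=None):
    s=s or observe(); M=R.from_quat(s['tool_rot']).as_matrix(); return np.degrees(np.arctan2(M[1,0],M[0,0]))
E
python3 - <<'E'
from h import *
print(np.array(calibration('wrist')['mount']).round(3));print(np.array(calibration('wrist')['mtx']).round(1))
print(R.from_quat(observe()['tool_rot']).as_matrix().round(3),yaw())
print(todelta([.45,-.335,.40]))
E
```

```text
[[-0.    -0.951 -0.309  0.079]
 [ 1.     0.    -0.     0.001]
 [ 0.    -0.309  0.951  0.031]
 [ 0.     0.     0.     1.   ]]
[[270.2   0.  255.1]
 [  0.  270.2 189. ]
 [  0.    0.    1. ]]
[[ 0.932  0.363  0.   ]
 [ 0.363 -0.932 -0.   ]
 [-0.     0.    -1.   ]] 21.304824830380795
[ 29.76 -17.44   0.47]
```

```bash
python3 -m jog '[{"delta_pos":[3.7,-2.2,1.1]},{"delta_pos":[3.7,-2.2,1.1]},{"delta_pos":[3.7,-2.2,1.1]},{"delta_pos":[3.7,-2.2,1.1]},{"delta_pos":[3.7,-2.2,1.1]},{"delta_pos":[3.7,-2.2,1.1]},{"delta_pos":[3.7,-2.2,1.1]},{"delta_pos":[3.7,-2.2,1.1]},{"delta_pos":[0,0,0]},{"delta_pos":[0,0,0]},{"delta_pos":[0,0,0]},{"delta_pos":[0,0,0]}]'
python3 - <<'E'
from h import *
c=cam('wrist');im=read_camera('wrist');save('w1',im);print(tip_reach)
for t,z in[('cover',.012),('cover_knob',.038),('small_cover',.012)]:
    for d in spot_point('wrist',t)[:3]: print(t,np.round(d['location'],1),round(d['confidence'],2),ray(c,d['location'],z).round(4))
E
```

```text
0.1734$[0]: bad value
```

View pics/w1.png

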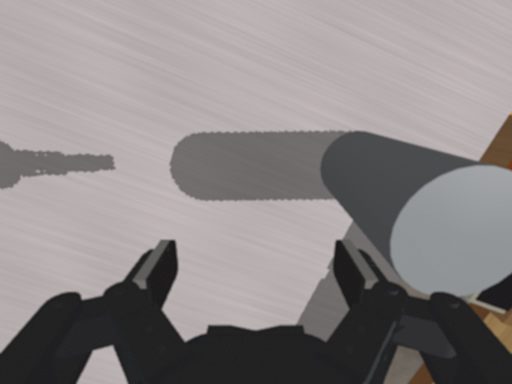

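The wrist picture shows only bench and a tall background cylinder at (450,220), because the move was refused: every row needs a rotation. I'll resend it with rotations.

```bash
python3 -m jog '[{"delta_pos":[3.7,-2.2,1.1],"rotation":[0,0,0]},{"delta_pos":[3.7,-2.2,1.1],"rotation":[0,0,0]},{"delta_pos":[3.7,-2.2,1.1],"rotation":[0,0,0]},{"delta_pos":[3.7,-2.2,1.1],"rotation":[0,0,0]},{"delta_pos":[3.7,-2.2,1.1],"rotation":[0,0,0]},{"delta_pos":[3.7,-2.2,1.1],"rotation":[0,0,0]},{"delta_pos":[3.7,-2.2,1.1],"rotation":[0,0,0]},{"delta_pos":[3.7,-2.2,1.1],"rotation":[0,0,0]},{"delta_pos":[0,0,0],"rotation":[0,0,0]},{"delta_pos":[0,0,0],"rotation":[0,0,0]},{"delta_pos":[0,0,0],"rotation":[0,0,0]}]'
python3 - <<'E'
from h import *
c=cam('wrist');im=read_camera('wrist');save('w2',im);print(tip_reach)
for t,z in[('cover',.012),('cover_knob',.038),('small_cover',.012)]:
    for d in spot_point('wrist',t)[:3]: print(t,np.round(d['location'],1),round(d['confidence'],2),ray(c,d['location'],z).round(4))
E
```

```text
clock: 2.2
position: [0.4477, -0.3348, 0.3173]
tool_rot: [0.983, 0.185, 0.0, 0.001]
contact_force: [-0.7, -0.4, 0.1]
grip_width: 0.0853
0.1734
cover [266.4 171.9] 0.95 [ 0.4612 -0.344   0.012 ]
cover_knob [268.7 181.5] 0.81 [ 0.459  -0.3461  0.038 ]
small_cover [305.1  72.3] 0.64 [ 0.5632 -0.3418  0.012 ]
```

View pics/w2.png

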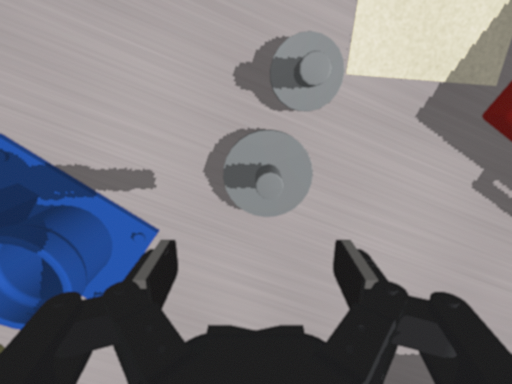

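The large disc at (268,173), about 89 px across, is the fitting cover, and the small one is at (307,70), about 74 px across. The knob top is at (270,185).

Run:
```python
from h import *
c=cam('wrist');print(ray(c,(267.5,173),.02),ray(c,(270,185.5),.056))
# refine: fit circle of flange by hough in wrist w2
im=cv2.imread('pics/w2.png',0);h=cv2.HoughCircles(cv2.medianBlur(im,3),cv2.HOUGH_GRADIENT,1,60,param1=100,param2=15,minRadius=38,maxRadius=50);print(h[0][:3])
for p in h[0][:2]:print(ray(c,p[:2],.02))
print(todelta([.460,-.345,.201]))
```

```text
[ 0.4620221  -0.34459509  0.02      ] [ 0.4602898  -0.34597807  0.056     ]
[[268.5 173.5  43.6]
 [301.5  70.5  41.4]
 [ 91.5 245.5  45. ]]
[ 0.46190348 -0.34573785  0.02      ]
[ 0.56189894 -0.33743286  0.02      ]
[ 0.81  1.37 11.62]
```

```bash
python3 -m jog '[{"delta_pos":[0.9,1.5,0],"rotation":[0,0,0]},{"delta_pos":[0,0,3],"rotation":[0,0,0]},{"delta_pos":[0,0,3],"rotation":[0,0,0]},{"delta_pos":[0,0,2],"rotation":[0,0,0]},{"delta_pos":[0,0,1.6],"rotation":[0,0,0]},{"delta_pos":[0,0,1],"rotation":[0,0,0]},{"delta_pos":[0,0,1],"rotation":[0,0,0]},{"delta_pos":[0,0,0],"rotation":[0,0,0]},{"delta_pos":[0,0,0],"rotation":[0,0,0]}]'
python3 -m jog '[{"delta_pos":[0,0,0],"rotation":[0,0,0]},{"delta_pos":[0,0,0],"rotation":[0,0,0]},{"delta_pos":[0,0,0],"rotation":[0,0,0]},{"delta_pos":[0,0,0],"rotation":[0,0,0]},{"delta_pos":[0,0,0],"rotation":[0,0,0]},{"delta_pos":[0,0,0],"rotation":[0,0,0]},{"delta_pos":[0,0,0],"rotation":[0,0,0]},{"delta_pos":[0,0,0],"rotation":[0,0,0]},{"delta_pos":[0,0,0],"rotation":[0,0,0]},{"delta_pos":[0,0,0],"rotation":[0,0,0]}]' 1 50
python3 -c "
from h import *;from station import tip_reach;print(tip_reach)"
```

```text
clock: 3.3
position: [0.462, -0.345, 0.2013]
tool_rot: [0.983, 0.185, 0.0, 0.0]
contact_force: [0.3, 0.0, 0.3]
grip_width: 0.0852
clock: 4.3
position: [0.462, -0.3449, 0.2012]
tool_rot: [0.983, 0.185, 0.0, 0.0]
contact_force: [0.4, 0.2, 6.1]
grip_width: 0.0245
0.1734
```

```bash
python3 -m jog '[{"delta_pos":[0,0,-1],"rotation":[0,0,0]},{"delta_pos":[0,0,-3],"rotation":[0,0,0]},{"delta_pos":[0,0,-4.5],"rotation":[0,0,0]},{"delta_pos":[0,0,-4.5],"rotation":[0,0,0]},{"delta_pos":[0,0,-3],"rotation":[0,0,0]},{"delta_pos":[0.5,-1,-1],"rotation":[0,0,0]},{"delta_pos":[1.4,-3.3,-1],"rotation":[0,0,0]},{"delta_pos":[1.9,-4.4,-1],"rotation":[0,0,0]},{"delta_pos":[1.9,-4.4,-1],"rotation":[0,0,0]},{"delta_pos":[1.9,-4.4,0],"rotation":[0,0,0]},{"delta_pos":[1.9,-4.4,0],"rotation":[0,0,0]},{"delta_pos":[1.9,-4.4,0],"rotation":[0,0,0]}]'
python3 -m jog '[{"delta_pos":[1.2,-3,0],"rotation":[0,0,0]},{"delta_pos":[0.5,-1.1,0],"rotation":[0,0,0]},{"delta_pos":[0,0,0],"rotation":[0,0,0]},{"delta_pos":[0,0,0],"rotation":[0,0,0]},{"delta_pos":[0,0,0],"rotation":[0,0,0]},{"delta_pos":[0,0,0],"rotation":[0,0,0]}]'
python3 - <<'E'
from h import *
c=cam('wrist');im=read_camera('wrist');save('w3',im)
for t,z in[('pipe_rim',.09),('pocket_mouth',.088)]:
    for d in spot_point('wrist',t)[:3]: print(t,np.round(d['location'],1),round(d['confidence'],2),ray(c,d['location'],z).round(4))
for t in['cover','cover_knob']:
    for d in spot_point('wrist',t)[:2]: print(t,d)
E
```

```text
clock: 5.5
position: [0.4712, -0.0559, 0.3983]
tool_rot: [0.983, 0.185, -0.002, -0.001]
contact_force: [0.7, 0.2, -1.0]
grip_width: 0.0249
clock: 6.1
position: [0.4735, -0.0151, 0.4005]
tool_rot: [0.983, 0.184, -0.0, 0.0]
contact_force: [0.2, 0.2, -1.2]
grip_width: 0.0248
pipe_rim [251.  98.] 0.87 [0.5491 0.0171 0.09  ]
pipe_rim [119.3 264.4] 0.84 [0.3164 0.0966 0.09  ]
pocket_mouth [196.7  53.3] 0.95 [0.5679 0.079  0.088 ]
pocket_mouth [276.8 312.1] 0.89 [ 0.3178 -0.1067  0.088 ]
pocket_mouth [ 74.6 232.2] 0.61 [0.3386 0.1546 0.088 ]
cover {'location': [255.4, 229.6], 'confidence': 0.67}
cover_knob {'location': [256.6, 254.5], 'confidence': 0.78}
```

View pics/w3.png

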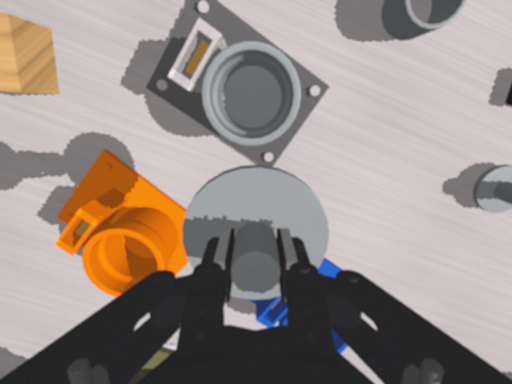

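The rig is at upper left: rim centre near (251,94), pocket mouth near (196,55). The cover is held level, with its flange spanning columns 183–328 and its top edge at row 166.

Run:
```python
from h import *
from scipy.optimize import least_squares
c=cam('wrist');a=np.linspace(0,2*np.pi,180)
def circ(x,y,z,r): return np.array([proj(c,(x+r*np.cos(t),y+r*np.sin(t),z)) for t in a])
def ext(p): return np.r_[p.min(0),p.max(0)]
im=cv2.imread('pics/w3.png');g=cv2.GaussianBlur(cv2.cvtColor(im,cv2.COLOR_BGR2GRAY),(3,3),0)
# extents fit
f=least_squares(lambda v:(ext(circ(*v,.09,.049))-[202,41,301,145]),[.55,.017]);print(f.x,f.fun)
# gradient fit for outer circle
gx=cv2.Sobel(g,cv2.CV_32F,1,0);gy=cv2.Sobel(g,cv2.CV_32F,0,1);m=np.hypot(gx,gy)
def sc(x,y):
    s=0
    for r in(.049,.041):
        p=circ(x,y,.09,r).astype(np.float32); s+=cv2.remap(m,p[:,0:1].copy(),p[:,1:2].copy(),cv2.INTER_LINEAR).mean()
    return s
b=max((sc(x,y),x,y) for x in np.arange(.54,.565,.001) for y in np.arange(.008,.03,.001));print(b)
B=np.array([ray(c,p,.012)[:2] for p in[(203,6),(162,84),(268,157),(315,91)]]);print(B.round(4),B.mean(0))
for i,j in((1,0),(2,3)):d=B[j]-B[i];print('x',np.degrees(np.arctan2(d[1],d[0])))
for i,j in((3,0),(2,1)):d=B[j]-B[i];print('y',np.degrees(np.arctan2(d[1],d[0]))-90)
q=np.array([ray(c,p,.088)[:2] for p in[(199,18),(226,31),(197,90),(169,75)]]);print(q.round(4),q.mean(0))
# held cover: tool frame
C=calibration('wrist');M=np.array(C['mount']);K=np.array(C['mtx']);W=np.linalg.inv(M)
ct=(K,W[:3,:3],W[:3,3])
for zt in(.176,.181,.186):print(zt,'top edge x',ray(ct,(255.5,166),zt)[0]-.046,'left/right y',[ray(ct,(u,232),zt)[1].round(4) for u in(183,328)])
```

```text
[0.55098603 0.01809829] [-0.69510463 -0.98490281  0.69518316  1.3232992 ]
(np.float32(283.8283), np.float64(0.551), np.float64(0.01900000000000001))
[[ 0.6226  0.1059]
 [ 0.5251  0.1276]
 [ 0.488  -0.0287]
 [ 0.5862 -0.0519]] [0.55548125 0.03823493]
x -12.551699363523529
x -13.303185236819422
y -12.990476422558501
y -13.36127960070057
[[0.5964 0.0867]
 [0.5955 0.0604]
 [0.537  0.0699]
 [0.5403 0.0991]] [0.56730057 0.07899697]
0.176 top edge x -0.00035318296915038544 left/right y [np.float64(-0.0414), np.float64(0.0445)]
0.181 top edge x -0.001518454129869555 left/right y [np.float64(-0.0429), np.float64(0.046)]
0.186 top edge x -0.0026837252905887246 left/right y [np.float64(-0.0444), np.float64(0.0475)]
```

```bash
python3 -m jog '[{"delta_pos":[3,-0.1,0],"rotation":[0,0,0]},{"delta_pos":[4,-0.1,2],"rotation":[0,0,0]},{"delta_pos":[1.55,0,3],"rotation":[0,0,0]},{"delta_pos":[0,0,3],"rotation":[0,0,0]},{"delta_pos":[0,0,1.5],"rotation":[0,0,0]},{"delta_pos":[0,0,0.5],"rotation":[0,0,0]},{"delta_pos":[0,0,0],"rotation":[0,0,0]},{"delta_pos":[0,0,0],"rotation":[0,0,0]},{"delta_pos":[0,0,0],"rotation":[0,0,0]}]'
python3 - <<'E'
from h import *
print(todelta([.5525,.018,.2795]),observe()['position'])
for n in('top','scene'):
    im=read_camera(n);c=cam(n);u=proj(c,(.5515,.018,.1)).astype(int);x,y=u
    save('p_'+n,cv2.resize(im[max(0,y-50):y+50,x-65:x+65],None,fx=4,fy=4,interpolation=cv2.INTER_CUBIC))
a=cv2.imread('pics/p_top.png');b=cv2.imread('pics/p_scene.png');cv2.imwrite('pics/p.png',cv2.resize(np.vstack([a,b]),(390,600)))
E
```

```text
clock: 7.25
position: [0.5528, 0.0188, 0.3028]
tool_rot: [0.983, 0.185, 0.002, 0.0]
contact_force: [1.4, -0.2, -1.4]
grip_width: 0.0246
[-0.06  0.06  2.33] [0.55281065 0.01878221 0.30280995]
```

View pics/p.png

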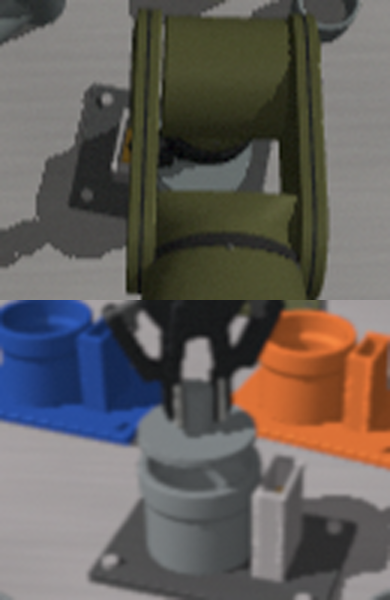

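The cover hovers just above the rim, roughly centred: flange columns 138–256 against rim 137–262 in the crop. Descending now.

```bash
python3 -m jog '[{"delta_pos":[0,0,0.6],"rotation":[0,0,0]},{"delta_pos":[0,0,0.5],"rotation":[0,0,0]},{"delta_pos":[0,0,0.4],"rotation":[0,0,0]},{"delta_pos":[0,0,0.4],"rotation":[0,0,0]},{"delta_pos":[0,0,0.2],"rotation":[0,0,0]},{"delta_pos":[0,0,0],"rotation":[0,0,0]},{"delta_pos":[0,0,0],"rotation":[0,0,0]},{"delta_pos":[0,0,0],"rotation":[0,0,0]}]'
```

```text
clock: 8.15
position: [0.5524, 0.019, 0.2798]
tool_rot: [0.983, 0.185, 0.0, 0.0]
contact_force: [-0.5, -0.2, -2.4]
grip_width: 0.025
```

```bash
python3 -m jog '[{"delta_pos":[0,0,0.1],"rotation":[0,0,0]},{"delta_pos":[0,0,0.1],"rotation":[0,0,0]},{"delta_pos":[0,0,0],"rotation":[0,0,0]},{"delta_pos":[0,0,0],"rotation":[0,0,0]},{"delta_pos":[0,0,0],"rotation":[0,0,0]}]'
```

```text
clock: 8.65
position: [0.5525, 0.019, 0.2792]
tool_rot: [0.983, 0.185, 0.0, 0.0]
contact_force: [-4.5, 0.7, 5.5]
grip_width: 0.0245
```

```bash
python3 -m jog '[{"delta_pos":[0,0,0],"rotation":[0,0,0]},{"delta_pos":[0,0,0],"rotation":[0,0,0]},{"delta_pos":[0,0,0],"rotation":[0,0,0]},{"delta_pos":[0,0,0],"rotation":[0,0,0]},{"delta_pos":[0,0,0],"rotation":[0,0,0]},{"delta_pos":[0,0,0],"rotation":[0,0,0]},{"delta_pos":[0,0,-1],"rotation":[0,0,0]},{"delta_pos":[0,0,-3],"rotation":[0,0,0]},{"delta_pos":[0,0,-4],"rotation":[0,0,0]},{"delta_pos":[-2,0,-3],"rotation":[0,0,0]},{"delta_pos":[-3,0,-1],"rotation":[0,0,0]}]' -1
python3 -m jog '[{"delta_pos":[-3,0,0],"rotation":[0,0,0]},{"delta_pos":[0,0,0],"rotation":[0,0,0]},{"delta_pos":[0,0,0],"rotation":[0,0,0]},{"delta_pos":[0,0,0],"rotation":[0,0,0]},{"delta_pos":[0,0,0],"rotation":[0,0,0]}]'
python3 - <<'E'
from h import *
c=cam('wrist');im=read_camera('wrist');save('w4',im[:300])
for t,z in[('cover',.09),('cover_knob',.116),('pocket_mouth',.088)]:
    for d in spot_point('wrist',t)[:2]: print(t,np.round(d['location'],1),round(d['confidence'],2),ray(c,d['location'],z).round(4))
E
```

```text
clock: 9.75
position: [0.5066, 0.0008, 0.4034]
tool_rot: [0.983, 0.185, 0.004, 0.001]
contact_force: [-0.3, 0.4, 0.8]
grip_width: 0.0852
clock: 10.25
position: [0.4784, -0.0099, 0.3977]
tool_rot: [0.983, 0.185, -0.0, -0.0]
contact_force: [-0.0, 0.7, -0.9]
grip_width: 0.0855
cover [252.7 103.7] 0.9 [0.5497 0.0192 0.09  ]
cover_knob [250.1 102.5] 0.56 [0.5501 0.0215 0.116 ]
pocket_mouth [200.7  59.2] 0.8 [0.5691 0.0789 0.088 ]
pocket_mouth [ 78.5 240.8] 0.71 [0.3358 0.152  0.088 ]
```

View pics/w4.png

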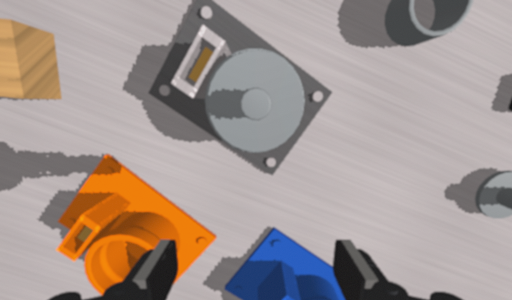

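The cover sits centred over the pipe at (255,102), with no gap or tilt visible. Next is the keeper.

```bash
python3 -m jog '[{"delta_pos":[0.6,-2,0],"rotation":[0,0,0]},{"delta_pos":[1.2,-4.1,0.5],"rotation":[0,0,0]},{"delta_pos":[1.2,-4.1,0.5],"rotation":[0,0,0]},{"delta_pos":[1.2,-4.1,0.5],"rotation":[0,0,0]},{"delta_pos":[1.2,-4.1,0.5],"rotation":[0,0,0]},{"delta_pos":[1.2,-4.1,0.5],"rotation":[0,0,0]},{"delta_pos":[1.2,-4.1,0.5],"rotation":[0,0,0]},{"delta_pos":[1.2,-4.1,0.5],"rotation":[0,0,0]},{"delta_pos":[0.6,-2,0.5],"rotation":[0,0,0]},{"delta_pos":[0,0,0],"rotation":[0,0,0]},{"delta_pos":[0,0,0],"rotation":[0,0,0]},{"delta_pos":[0,0,0],"rotation":[0,0,0]}]'
python3 - <<'E'
from h import *
c=cam('wrist');im=read_camera('wrist');save('w5',im);print(observe()['position'])
for t,z in[('keeper_tab',.093),('keeper',.06),('block',.0)]:
    for d in spot_point('wrist',t)[:2]: print(t,np.round(d['location'],1),round(d['confidence'],2),ray(c,d['location'],z).round(4))
cv2.imwrite('pics/w5b.png',cv2.resize(im[60:300,80:400,::-1],(800,600),interpolation=cv2.INTER_CUBIC))
# seated check of the cover, top + scene
for n in('top','scene'):
    cc=cam(n);read_camera(n)
    for t,z in(('cover',.09),('cover_knob',.116)):
        for d in spot_point(n,t)[:2]:print(n,t,np.round(d['location'],1),round(d['confidence'],2),'expect',proj(cc,(.5515,.0183,z)).round(1))
E
```

```text
clock: 11.65
position: [0.4487, 0.3287, 0.3578]
tool_rot: [0.983, 0.184, 0.0, 0.0]
contact_force: [0.4, -0.3, 1.2]
grip_width: 0.085
[0.44878037 0.3284975  0.3579951 ]
keeper_tab [253.7 157.6] 0.73 [0.479  0.3403 0.093 ]
keeper_tab [151.4 122.7] 0.64 [0.4756 0.4312 0.093 ]
keeper [261.7 149.9] 0.93 [0.4828 0.3335 0.06  ]
keeper [131.3 138.4] 0.88 [0.4472 0.4564 0.06  ]
block [278.5 143.4] 0.97 [0.4884 0.3124 0.    ]
top cover [277.8 187.9] 0.83 expect [280.6 186.8]
top cover_knob [283.2 185.7] 0.61 expect [281.1 185.3]
top cover_knob [172.4 216.5] 0.34 expect [281.1 185.3]
scene cover [231.3 196.5] 0.59 expect [230.8 196.8]
scene cover_knob [228.7 187.5] 0.96 expect [230.5 187.5]
```

View pics/w5b.png

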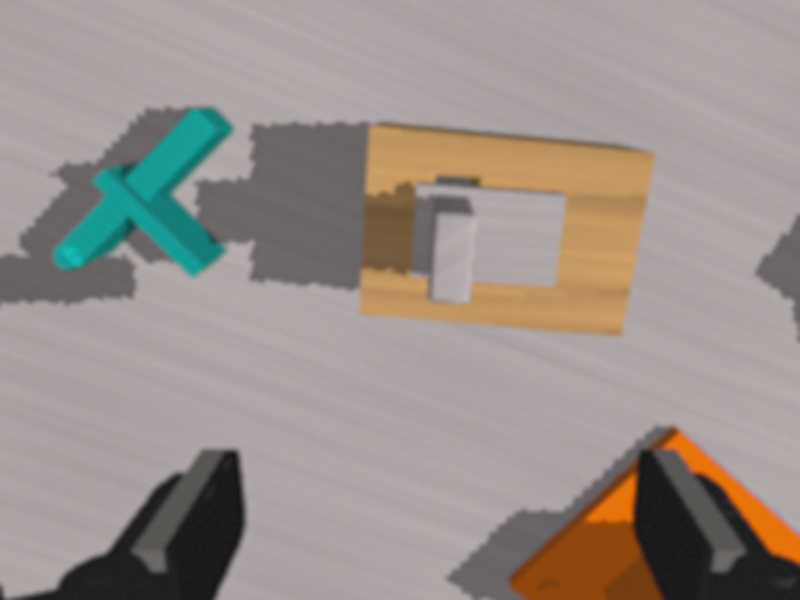

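The keeper stands in the block. Its plate top spans crop columns 413–566, and the tab's top face is around (452,255). The turquoise fake lies to the left at (140,190).

Run:
```python
from h import *
c=cam('wrist')
def P(l,z): return np.array([ray(c,(u/2.5+80-.3,v/2.5+60-.3),z)[:2] for u,v in l])
t=P([(434,211),(474,213),(470,303),(430,300)],.114);print(t.round(4),t.mean(0))
for i,j in((2,1),(3,0)):d=t[j]-t[i];print('tab x',np.degrees(np.arctan2(d[1],d[0])),np.linalg.norm(d))
p=P([(415,184),(566,193),(557,287)],.068)
d=p[0]-p[1];print('plate y',np.degrees(np.arctan2(d[1],d[0]))-90,np.linalg.norm(d));d=p[1]-p[2];print('plate x',np.degrees(np.arctan2(d[1],d[0])),np.linalg.norm(d))
ym=(p[0]-p[1])/np.linalg.norm(p[0]-p[1]);print('plate-based tab',(p[1]+p[2])/2+ym*.043)
b=P([(370,124),(653,153),(623,334),(361,314)],.06)
for i,j in((1,0),(2,3)):d=b[j]-b[i];print('block y',np.degrees(np.arctan2(d[1],d[0]))-90,np.linalg.norm(d))
print('yaw',yaw())
```

```text
[[0.4926 0.3466]
 [0.4966 0.3347]
 [0.4689 0.3248]
 [0.4651 0.3373]] [0.48082386 0.33583871]
tab x 19.658533355692505 0.029421457616612842
tab x 18.58178062250792 0.02904755590897709
plate y 17.91803381413021 0.05719784016339418
plate x 19.073993857700533 0.03678014576971554
plate-based tab [0.4799495  0.33519527]
block y 15.647969738397975 0.10862606290211253
block y 16.702726472828473 0.10920403586576216
yaw 21.28266909868734
```

```bash
python3 -m jog '[{"delta_pos":[3.2,0.45,0],"rotation":[0,0,0]},{"delta_pos":[0,0,2],"rotation":[0,0,2.8]},{"delta_pos":[0,0,3],"rotation":[0,0,0]},{"delta_pos":[0,0,3],"rotation":[0,0,0]},{"delta_pos":[0,0,1.5],"rotation":[0,0,0]},{"delta_pos":[0,0,0.8],"rotation":[0,0,0]},{"delta_pos":[0,0,0],"rotation":[0,0,0]},{"delta_pos":[0,0,0],"rotation":[0,0,0]},{"delta_pos":[0,0,0],"rotation":[0,0,0]}]'
python3 -m jog '[{"delta_pos":[0,0,0],"rotation":[0,0,0]},{"delta_pos":[0,0,0],"rotation":[0,0,0]},{"delta_pos":[0,0,0],"rotation":[0,0,0]},{"delta_pos":[0,0,0],"rotation":[0,0,0]},{"delta_pos":[0,0,0],"rotation":[0,0,0]},{"delta_pos":[0,0,0],"rotation":[0,0,0]},{"delta_pos":[0,0,0],"rotation":[0,0,0]},{"delta_pos":[0,0,0],"rotation":[0,0,0]},{"delta_pos":[0,0,0],"rotation":[0,0,0]},{"delta_pos":[0,0,0],"rotation":[0,0,0]},{"delta_pos":[0,0,0],"rotation":[0,0,0]}]' 1 90
```

```text
clock: 13.05
position: [0.4805, 0.3373, 0.2566]
tool_rot: [0.987, 0.161, 0.001, -0.001]
contact_force: [-0.2, -0.3, 0.1]
grip_width: 0.0853
clock: 14.15
position: [0.4799, 0.3369, 0.2549]
tool_rot: [0.987, 0.161, 0.0, -0.0]
contact_force: [-0.7, -0.7, 2.1]
grip_width: 0.0123
```

```bash
python3 -m jog '[{"delta_pos":[0,0,-1],"rotation":[0,0,0]},{"delta_pos":[0,0,-2],"rotation":[0,0,0]},{"delta_pos":[0,0,-3],"rotation":[0,0,0]},{"delta_pos":[0,0,-3],"rotation":[0,0,0]},{"delta_pos":[0,0,-2],"rotation":[0,0,6.3]},{"delta_pos":[0,0,-1],"rotation":[0,0,6.3]},{"delta_pos":[0,0,0],"rotation":[0,0,6.3]},{"delta_pos":[0,0,0],"rotation":[0,0,6.3]},{"delta_pos":[0,0,0],"rotation":[0,0,6.3]},{"delta_pos":[0.7,2,0],"rotation":[0,0,0]},{"delta_pos":[1.3,3.7,0],"rotation":[0,0,0]}]'
python3 -m jog '[{"delta_pos":[1.3,3.7,0],"rotation":[0,0,0]},{"delta_pos":[1.3,3.7,0],"rotation":[0,0,0]},{"delta_pos":[1.3,3.7,0],"rotation":[0,0,0]},{"delta_pos":[1.3,3.7,0],"rotation":[0,0,0]},{"delta_pos":[1,2.5,0],"rotation":[0,0,0]},{"delta_pos":[0,0,0],"rotation":[0,0,0]},{"delta_pos":[0,0,0],"rotation":[0,0,0]},{"delta_pos":[0,0,0],"rotation":[0,0,0]},{"delta_pos":[0,0,0],"rotation":[0,0,0]},{"delta_pos":[0,0,0],"rotation":[0,0,0]}]'
python3 - <<'E'
from h import *
c=cam('wrist');im=read_camera('wrist');s=observe();print(s['position'],yaw(),todelta([.5665,.0805,.36]))
for t,z in[('pocket_mouth',.088),('cover_knob',.116),('cover',.09),('keeper_foot',.125)]:
    for d in spot_point('wrist',t)[:2]: print(t,np.round(d['location'],1),round(d['confidence'],2),ray(c,d['location'],z).round(4))
cv2.imwrite('pics/w6.png',cv2.resize(im[20:290,90:450,::-1],(800,600),interpolation=cv2.INTER_CUBIC))
E
```

```text
clock: 15.25
position: [0.486, 0.2775, 0.3743]
tool_rot: [0.994, -0.112, -0.001, -0.0]
contact_force: [1.2, -0.3, -2.2]
grip_width: 0.0128
clock: 16.25
position: [0.5079, 0.0952, 0.3746]
tool_rot: [0.994, -0.112, -0.0, -0.0]
contact_force: [0.0, 0.4, -2.2]
grip_width: 0.0132
[0.50793208 0.09508524 0.37463953] -12.918491075977768 [6.04 0.11 1.46]
pocket_mouth [461.5 303.1] 0.77 [ 0.3172 -0.1058  0.088 ]
pocket_mouth [236.7 331.1] 0.64 [0.3354 0.1563 0.088 ]
cover_knob [334.3 125.5] 0.85 [0.5527 0.0172 0.116 ]
cover [326.9 124.7] 0.92 [0.5511 0.0169 0.09  ]
keeper_foot [256.9 207.4] 0.84 [0.4999 0.0944 0.125 ]
keeper_foot [  7.1 300.7] 0.8 [0.4587 0.3549 0.125 ]
```

View pics/w6.png

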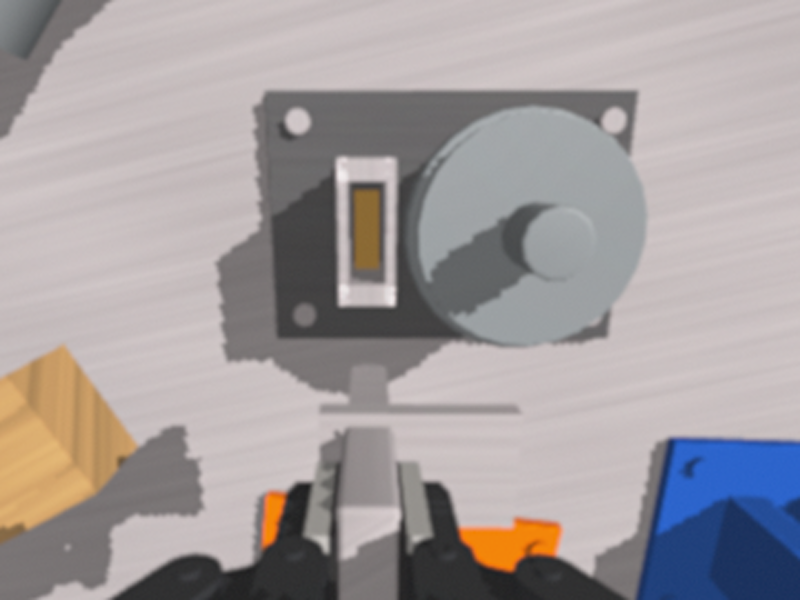

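The keeper hangs straight and square to the rig. The pocket's outer edges are at crop columns 336–397, rows 157–307, and the blade is at columns 350–388.

Run:
```python
from h import *
c=cam('wrist');s=observe();M=R.from_quat(s['tool_rot']).as_matrix()
def P(l,z):
    w=np.array([ray(c,(u/2.2222+90-.3,v/2.2222+20-.3),z) for u,v in l]); return (w-s['position'])@M, w
t,w=P([(336,157),(397,157),(397,306),(338,307)],.088);print((t*1000).round(1),t.mean(0)*1000,w.mean(0))
t,w=P([(349,182),(385,182),(385,282),(349,282)],.088);print('inner',(t*1000).round(1),t.mean(0)*1000)
# blade far face near foot: foot tool z ~ .2349+... ; columns
for zt in(.10,.12,.135): t,_=P([(350,366),(388,366)],.3746-.255+.02+zt-.12);print(zt,(t*1000).round(1))
# plate far edge at +18 (x), plate top z
zb=.3746-.2549+.068; t,_=P([(320,412),(521,412)],zb);print('plate far top edge',(t*1000).round(1))
t,_=P([(320,404),(521,404)],zb-.008);print('plate far low edge',(t*1000).round(1))
t,_=P([(349,428),(389,428)],zb+.03);print('tab',(t*1000).round(1))
```

```text
[[ 89.3 -11.6 286.7]
 [ 89.3  12.7 286.7]
 [ 29.   13.7 286.7]
 [ 28.5 -11.8 286.7]] [ 59.01143461   0.75569151 286.70261231] [0.56532939 0.08060364 0.088     ]
inner [[ 79.8  -6.5 286.7]
 [ 79.8   8.  286.7]
 [ 39.3   8.4 286.7]
 [ 39.3  -6.9 286.7]] [ 59.53764286   0.74967193 286.70256807]
0.1 [[ 11.6  -5.9 255.1]
 [ 11.6   8.9 255.1]]
0.12 [[ 17.7  -5.3 235.1]
 [ 17.7   8.2 235.1]]
0.135 [[ 22.3  -4.8 220.1]
 [ 22.3   7.7 220.1]]
plate far top edge [[ 19.1 -12.2 187. ]
 [ 19.1  43.6 187. ]]
plate far low edge [[ 18.5 -12.9 195. ]
 [ 18.5  45.6 195. ]]
tab [[ 27.   -3.2 157. ]
 [ 27.    5.8 157. ]]
```

```bash
python3 -m jog '[{"delta_pos":[2.5,0,0],"rotation":[0,0,0]},{"delta_pos":[2.5,-0.05,0],"rotation":[0,0,0]},{"delta_pos":[0.85,0,1],"rotation":[0,0,0]},{"delta_pos":[0,0,2],"rotation":[0,0,0]},{"delta_pos":[0,0,1.5],"rotation":[0,0,0]},{"delta_pos":[0,0,0],"rotation":[0,0,0]},{"delta_pos":[0,0,0],"rotation":[0,0,0]},{"delta_pos":[0,0,0],"rotation":[0,0,0]},{"delta_pos":[0,0,0],"rotation":[0,0,0]}]'
python3 - <<'E'
from h import *
print(todelta([.5652,.0813,.3029]),yaw(),observe()['position'])
E
```

```text
clock: 17.4
position: [0.5654, 0.0817, 0.3311]
tool_rot: [0.994, -0.113, 0.001, -0.0]
contact_force: [-0.1, 0.0, -2.9]
grip_width: 0.0129
[-0.01  0.05  2.82] -12.987872802184732 [0.56536246 0.08174659 0.3310574 ]
```

```bash
python3 -m jog '[{"delta_pos":[0,-0.05,0.4],"rotation":[0,0,0]},{"delta_pos":[0,0,0.4],"rotation":[0,0,0]},{"delta_pos":[0,0,0.3],"rotation":[0,0,0]},{"delta_pos":[0,0,0.3],"rotation":[0,0,0]},{"delta_pos":[0,0,0.3],"rotation":[0,0,0]},{"delta_pos":[0,0,0],"rotation":[0,0,0]},{"delta_pos":[0,0,0],"rotation":[0,0,0]},{"delta_pos":[0,0,0],"rotation":[0,0,0]}]'
```

```text
clock: 18.2
position: [0.5654, 0.0821, 0.3129]
tool_rot: [0.994, -0.113, 0.0, -0.0]
contact_force: [0.5, -0.4, -2.5]
grip_width: 0.0129
```

Foot is 10 mm inside the pocket with no side force. Going on down to the plunger.

```bash
python3 -m jog '[{"delta_pos":[0,0,0.3],"rotation":[0,0,0]},{"delta_pos":[0,0,0.3],"rotation":[0,0,0]},{"delta_pos":[0,0,0.3],"rotation":[0,0,0]},{"delta_pos":[0,0,0.3],"rotation":[0,0,0]},{"delta_pos":[0,0,0.3],"rotation":[0,0,0]},{"delta_pos":[0,0,0.2],"rotation":[0,0,0]},{"delta_pos":[0,0,0.1],"rotation":[0,0,0]},{"delta_pos":[0,0,0],"rotation":[0,0,0]},{"delta_pos":[0,0,0],"rotation":[0,0,0]},{"delta_pos":[0,0,0],"rotation":[0,0,0]}]'
```

```text
clock: 19.2
position: [0.5654, 0.0821, 0.2953]
tool_rot: [0.994, -0.113, 0.0, 0.0]
contact_force: [-2.5, -0.3, 5.0]
grip_width: 0.0125
```

```bash
python3 -m jog '[{"delta_pos":[0,0,0.1],"rotation":[0,0,0]},{"delta_pos":[0,0,0.1],"rotation":[0,0,0]},{"delta_pos":[0,0,0.1],"rotation":[0,0,0]},{"delta_pos":[0,0,0],"rotation":[0,0,0]},{"delta_pos":[0,0,0],"rotation":[0,0,0]},{"delta_pos":[0,0,0],"rotation":[0,0,0]}]'
```

```text
clock: 19.8
position: [0.5654, 0.0822, 0.2928]
tool_rot: [0.994, -0.113, 0.0, -0.0]
contact_force: [-4.3, -1.0, 7.1]
grip_width: 0.0126
```

```bash
python3 -m jog '[{"delta_pos":[0,0,0.1],"rotation":[0,0,0]},{"delta_pos":[0,0,0.1],"rotation":[0,0,0]},{"delta_pos":[0,0,0],"rotation":[0,0,0]},{"delta_pos":[0,0,0],"rotation":[0,0,0]},{"delta_pos":[0,0,0],"rotation":[0,0,0]},{"delta_pos":[0,0,0],"rotation":[0,0,0]}]'
```

```text
clock: 20.4
position: [0.5656, 0.0822, 0.2927]
tool_rot: [0.994, -0.113, 0.0, 0.0]
contact_force: [-8.5, -0.3, 15.5]
grip_width: 0.0127
```

Run:
```python
from h import *
im=read_camera('scene');c=cam('scene');x,y=proj(c,(.5515,.018,.1)).astype(int)
cv2.imwrite('pics/end.png',cv2.resize(im[y-65:y+65,x-85:x+85,::-1],(680,520),interpolation=cv2.INTER_CUBIC))
for t,z in(('cover_knob',.116),('cover',.09),('keeper_tab',.131)):
    for d in spot_point('scene',t)[:3]:print(t,np.round(d['location'],1),round(d['confidence'],2))
for q in((.5515,.018,.116),(.5515,.018,.09),(.566,.0815,.131)):print(proj(c,q).round(1))
print(observe()['contact_force'],observe()['joint_velocities'].round(3))
```

```text
cover_knob [230.4 186.1] 0.94
cover [229.2 195.5] 0.76
keeper_tab [257.9 188.2] 0.74
keeper_tab [403.7 208.4] 0.67
keeper_tab [230.8 195.1] 0.31
[230.4 187.5]
[230.6 196.8]
[257.4 186.5]
[-7.92156454 -0.24893999 15.73827057] [-0.001 -0.     0.     0.002 -0.     0.001]
```

View pics/end.png

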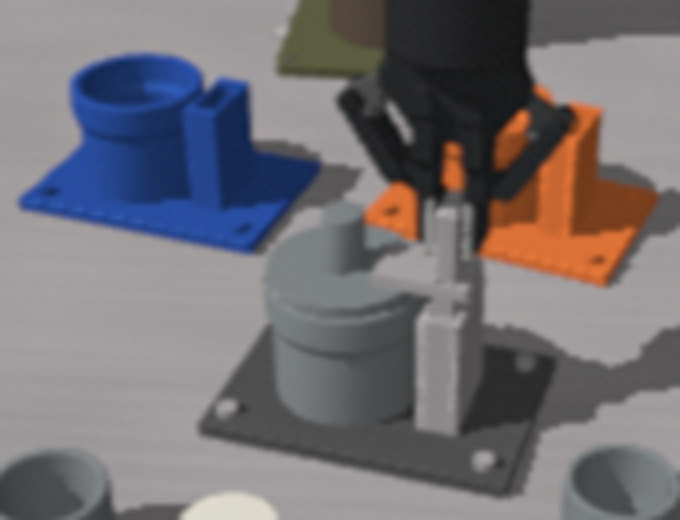

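The cover sits flat on the pipe. The keeper's blade is in the pocket, its toe lies on the cover at about (400,265), and the fingers hold the tab clear of the knob. Handing in.

```bash
python3 -c "
from station import finish_job;print(finish_job())"
```

```text
the job is handed in; nothing more can be done
None
```

The job is handed in at about 20.5 s of the 58 s allowed. The fitting cover is on the grey steel rig's pipe and let go. The keeper is in the pocket with its toe on the cover, still gripped and pressed down.

**Cover:** it met the rim at the expected height, and knob and flange lie within about 2 px of where a seated cover should appear in the last scene picture. It looks level, but I did not measure the tilt.

**Keeper:** it went in without side force and came to a firm stop at tool height 0.2927 m, where 0.2929 m was expected. The net push is about 18 N, of which I estimate 10 N is the spring and 8 N the toe on the cover. The arm was at rest.

**What did not agree:**
- The first pocket estimate was about 2 mm off the later close-up one. I used the close-up.
- A sideways reading of about 8 N appears along x under load. A similar reading came up when pressing the cover down, so I take it as arm or sensor coupling, but this is not proven.
- The first move was refused because its rows lacked rotations, and nothing moved.

I did not touch the other loose things on purpose, but did not re-measure where they stand.

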